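# Tare the balance and hold the check weight over its pan with tongs

## Robot

A 6-joint arm with a two-finger parallel gripper is mounted at the origin on the work surface. World frame = base frame: x ahead of the robot, y to its left, z up, the work surface at z = 0. Lengths are in mm, angles in rad, forces in N, time in s.
With the tool pointing down it reaches from about 350 to 875 mm from the base axis. Payload 4.2 kg.
Tool frame: the origin (TCP) lies midway between the tips of the shut fingers; the grasp point (between the pads) lies 19 mm behind it; z points along the fingers, y is the line along which they close (so a half turn about z gives the same grasp; the last joint's range is limited). The gripper opens to 85 mm and grips with 20 to 120 N. Pads are 22 mm wide; open, the fingers measure 114 mm over their backs; the gripper's body (76 mm by 85 mm) begins 54 mm behind the grasp point. The pads swing forward as they close: fully open they stand 13 mm farther back than shut.
Start: joints at [-1.033, 0.385, 0.008, 0, -1.194, -0.259], TCP at [172.018, -600.84, 231.312] pointing down, gripper open.
Joint ranges: [-3.14, 3.14], [-1.21, 2.06], [-1.07, 1.41], [-3.16, 2.05], [-2.99, -0.16], [-3.1, 3.1]. Speed limits (rad/s): [2.79, 2.79, 3.14, 3.14, 3.14, 3.14].

## Interface

Orientations are given as a unit quaternion [x, y, z, w].
In Python, from bench import sensors, get_image, camera_params, job_done gives the robot as it stands.
- The arm moves only by the tool servo_tool, never from a script. Its argument "motion" is a list of rows, each an object with "travel": the shift along the tool's x, y, z as a fraction of full scale, a list of three; "rot": the turn, a rotation vector about the tool's x, y, z as a fraction of full scale, a list of three; "hand": the opening, from 0 (shut) to 1 (fully open). In form: [{"travel": [x, y, z], "rot": [wx, wy, wz], "hand": hand}, ...]. A call has 1 to 10 rows; each row shifts and turns the commanded pose from where the row before left it, along the tool's axes as they then stand; what a row does not reach is not made up. Full scale, the value 1, is 25 cm for a shift and 360 degrees for a turn. A row lasts 1/12 s, in which the tool goes at most 41.7 mm and 7.16 degrees, less where a joint would pass 70% of its speed; a pose out of reach is approached as far as the arm can. A call with a number of a shift or a turn outside -1 to 1 is refused whole. A call with a gripper value outside its range is refused whole. The fingers move at their own pace and stop on an object; the grip force is fixed at half the most. Time passes only in rows, so rows that do not move let the fingers close. It gives the time, the measured TCP pose, the force, the opening and the grip force at its end, in the units of the state.
- sensors.read_state(): the state, without advancing time (a new reading comes with each control period).
- get_image(name): name is "side" or "top"; returns (picture, depth): 480x640x3 uint8, red, green, blue; 480x640 float32, mm along the optical axis (not along the pixel's ray), 0 where there is no reading.
- camera_params(name): a dict with "camera_matrix" (3x3 intrinsics, pixels), "dist" ([k1, k2, p1, p2, k3] as OpenCV has them; the pictures are not rectified), "R" (3x3) and "t" (3): a world point X has camera coordinates R X + t. Camera axes: x right, y down, z forward; pixel columns grow to the right and rows downward; lengths in mm; the calibration is good to about 2 mm. A picture is of the moment at which its call begins. camera_params takes no time and is no camera call.
- job_done(): hands the job in; it is judged then, once.
The state is a dict: "clock": time; "joints": joint angles; "joint_vel": joint speeds; "joint_efforts": joint torques, N m; "position": TCP position; "ee_rot": TCP orientation; "contact_force": force on the tool from outside, world axes, zero at the start; "wrist_torque": the same for the moment, N m; "gripper_width": finger opening in mm; "grasp_force": force on a finger pad.
Only numpy, scipy, OpenCV 4.12 (cv2) and the standard library are available. Lean on these libraries where they do the work, as an engineer would, in place of code of your own. Each camera call takes 0.05 s, during which the arm holds its last target. There are 200 camera calls.

## Task

Press the balance's green tare key fully down and let it spring back; only then take the blue-handled tongs from their rest, close them on the tall steel check weight (never touch the weight with the robot itself) and lift it. Finish while still holding: with the tongs gripping the weight, keep it upright and still over the middle of the balance pan, a few centimetres clear above it. Leave the brass weight, the bottle and the dish where they are.

Things in the scene. Friction and masses are not known exactly. Their poses are not given: they have to be found in the camera images.
- balance: Precision balance, white, fixed to the bench, 300 long (its x) x 200 wide (its y), body top 58 mm above the bench. Origin: centre of its underside, on the bench. Its x axis points from the key-and-display end to the pan end; the key end faces the robot.
- pan (a point): Centre of the top face of the balance's round steel pan (140 mm diameter); top face 82 mm above the bench, 55 mm along the balance's +x from its origin.
- tare_key (a joint): Travel of the tare key in m: 0 = up, 0.006 = fully down (vertical travel 6 mm, spring; about 5 N hold it fully down). It comes back by itself.
- tare_key_top (a point): Centre of the top face of the green round tare key (30 mm diameter, in a low grey housing), at the balance's key end, on its left (+y) side seen from the robot. Pressed straight down.
- tongs_rest: Low yellow rest for the tongs, fixed. Base plate 150 x 85 x 4 mm; two cross bars (85 mm along y, 12 mm thick along x) with tops 24 mm above the bench, centred 68 mm behind (-x) and 58 mm ahead (+x) of its origin, so the space between them is free for fingers down to the 4 mm plate. Origin on the bench.
- tongs: Spring tongs lying flat on the rest, 75 g, about 205 mm long, 18 mm high, blue handle plates, black rubber jaws. Two arms on a hinge (vertical axis) 85 mm behind the origin, one of them carrying this frame. Origin: centre line, at the underside, midway along the handle plates; x points forward to the jaws, y across (closing direction), z up.
- tongs_grip (a point): Middle between the handle plates, 9 mm above the tongs' underside, 33 mm above the bench on the rest: grip here, fingers closing along the tongs' y. Plates 56 mm long, 18 mm high, 48 mm over their outer faces when open, about 34 mm with the jaws on the steel weight. Squeezing them by only 3 to 6 mm is enough to lift the tongs with jaws still open.
- tongs_jaws (a point): Middle between the open jaws at half height, 95 mm ahead of tongs_grip. Jaws: shallow V plates 18 mm high, 36 mm long; open, 48 mm clear at the narrowest and about 66 mm over their outsides. Squeezing the handles by 1 mm closes the jaws by 2.1 mm.
- tongs_arm (a joint): Closing angle between the tongs' arms in rad: 0 = fully open (at rest), about 0.17 = closed on the steel weight, 0.27 = fully closed on nothing. A spring opens them: about 4 N of squeeze at the handles begins to close them, about 6 N brings the jaws to the weight, 20 to 60 N holds it well.
- check_weight: Steel check weight standing on the bench, about 200 g: upright cylinder 26 mm diameter and 44 mm high, with a neck and a 19 mm knob on top, 61 mm high in all. Origin: centre of its underside; z is its axis. The tongs take it round the cylinder.
- brass_weight: Bystander: smaller brass weight, cylinder 22 mm diameter, 45 mm high over its knob. Origin: centre of its underside. It and the steel weight may have changed places.
- bottle: Bystander: clear bottle with a blue cap, 60 mm diameter, 110 mm high. Origin: centre of its underside.
- dish: Bystander: white weighing dish, 80 mm diameter, 25 mm high. Origin: centre of its underside.
Things that resemble listed ones, but are neither listed nor needed, are in the scene too. There is more than one size of the check_weight; the one meant has the size given above.

How it is judged:
By the outcome, as a careful person would: the job done as asked, in the order asked, and still so for the second after the job is handed in, while the arm keeps its last pose, push and grip.
It also fails if it takes over 69 s, if anything falls off the work surface, if the arm or the gripper's body presses on something with over 40 N, if the wrist force passes 120 N, or if a joint passes its speed limit or range.

## Working session

There is one attempt and no reset: what is moved stays moved. The work goes in short steps, Python scripts to look and compute and a tool call to move; the robot and the scene stay as the last step left them, time stands still between calls to the robot, and variables do not carry over. Pictures are saved under pics/ and viewed, at most 11 in all, crops included, and the job is handed in when it is done.

Besides the shell and the picture viewer there is one more tool, called as name(argument=value, ...) on one line, values as JSON. servo_tool: Moves the arm, as the interface text tells. Its arguments: {"type":"object","properties":{"motion":{"type":"array"}},"required":["motion"]}

```bash
mkdir -p pics; cat > h.py <<'E'
import numpy as np, cv2
from bench import sensors, get_image, camera_params
def grab(n):
    im,d=get_image(n); np.savez(f'{n}.npz',im=im,d=d); return im,d
def load(n):
    z=np.load(f'{n}.npz'); return z['im'],z['d']
def ray(n,uv):
    c=camera_params(n); K=np.array(c['camera_matrix']);R=np.array(c['R']);t=np.array(c['t']).ravel()
    p=cv2.undistortPoints(np.array(uv,float).reshape(-1,1,2),K,np.array(c['dist'],float))[:,0]
    d=np.c_[p,np.ones(len(p))]
    return -R.T@t, d@R
def onplane(n,uv,z):
    o,d=ray(n,uv); return o+d*((z-o[2])/d[:,2])[:,None]
def bydepth(n,uv,dep):
    o,d=ray(n,uv); return o+d*np.array(dep).reshape(-1,1)
def proj(n,X):
    c=camera_params(n);R=np.array(c['R'],float)
    return cv2.projectPoints(np.array(X,float).reshape(-1,1,3),cv2.Rodrigues(R)[0],np.array(c['t'],float),np.array(c['camera_matrix']),np.array(c['dist'],float))[0][:,0]
def save(im,name): cv2.imwrite('pics/'+name,cv2.cvtColor(im,cv2.COLOR_RGB2BGR))
E
python3 - <<'E'
from h import *
for n in('top','side'):
    im,d=grab(n); save(im,n+'0.png'); o,_=ray(n,[[320,240]]); print(n,o,onplane(n,[[320,240]],0))
print(sensors.read_state())
E
```

```text
top [ 428.93309478  -35.48707192 1041.6197495 ] [[580.92179345 -64.12860622   0.        ]]
side [ 39.59735726 464.76009718 869.34775408] [[623.54318031 -97.68295292   0.        ]]
{'clock': 0.1, 'joints': array([-1.03341746e+00,  3.85499613e-01,  6.72621960e-03, -4.39349850e-04,
       -1.19398673e+00, -2.58618894e-01]), 'joint_vel': array([ 0.00094827, -0.00389059,  0.00374184,  0.00049631, -0.00019259,
        0.00155946]), 'joint_efforts': array([-1.36653267e-03, -3.93318987e+01,  1.88929135e+01,  4.19800624e+00,
       -2.58291009e-03,  4.70780407e-06]), 'position': array([ 171.85679752, -600.35338253,  230.30408056]), 'ee_rot': array([-1.38848822e-01,  9.90313081e-01,  9.84285732e-04, -1.92333242e-04]), 'contact_force': array([ 0.45308408, -0.19118975,  0.1469224 ]), 'wrist_torque': array([-0.00857069,  0.02542858,  0.02239732]), 'grasp_force': 0.0, 'gripper_width': 85.5482504311111}
```

View pics/top0.png

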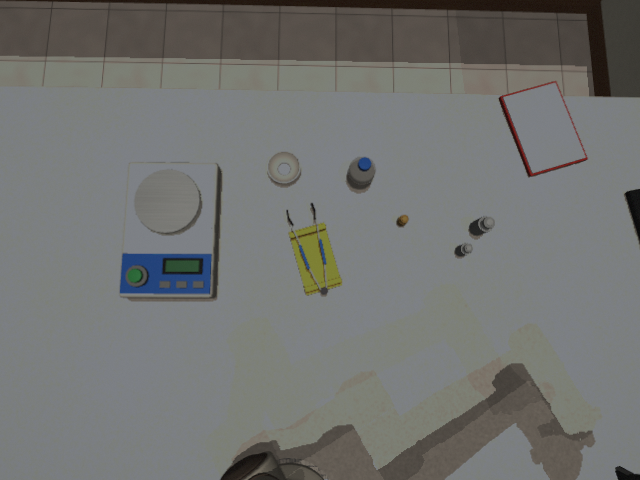

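View pics/side0.png

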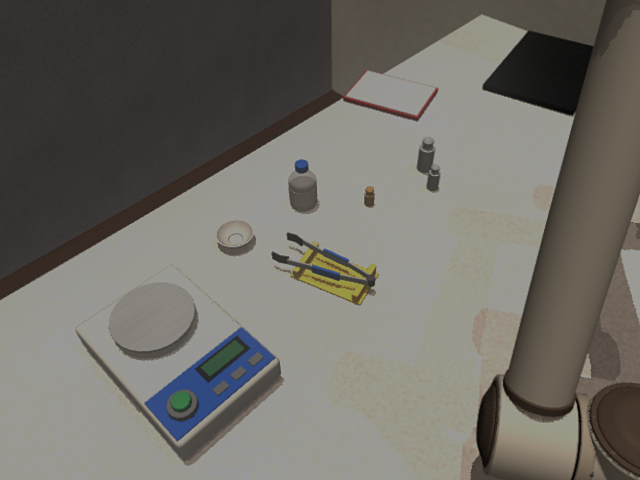

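Top view: balance centre at (170,230) with the green key at (136,276), tongs on the yellow rest at (315,258). The steel candidates are the larger at (486,225) and the smaller at (467,249). The brass weight is at (403,220).

```bash
python3 - <<'E'
from h import *
im,d=load('top'); s,ds=load('side')
hsv=cv2.cvtColor(im,cv2.COLOR_RGB2HSV)
def blob(m,z,box=None,name=''):
    m=m.astype(np.uint8)
    n,l,st,c=cv2.connectedComponentsWithStats(m)
    for i in range(1,n):
        if st[i,4]>25:
            w=onplane('top',[c[i]],z)[0]; dd=np.median(d[l==i]); print(name,c[i].round(1),st[i,4],w.round(1),'depthZ',bydepth('top',[c[i]],[dd])[0].round(1))
H,S,V=cv2.split(hsv)
blob((H>45)&(H<80)&(S>120)&(V>70),66,name='green')
blob((H>20)&(H<35)&(S>120),20,name='yellow')
blob((H>100)&(H<125)&(S>120),33,name='blue')
# depth height maps
vv,uu=np.mgrid[0:480,0:640]; uv=np.c_[uu.ravel(),vv.ravel()]
P=bydepth('top',uv,d.ravel()).reshape(480,640,3); Z=P[...,2]
for nm,(u0,v0,u1,v1) in dict(big=(472,208,500,238),small=(457,238,478,258),brass=(393,210,413,230),bottle=(345,150,380,190),pan=(130,165,205,237)).items():
    z=Z[v0:v1,u0:u1]; p=P[v0:v1,u0:u1]; mx=np.percentile(z,99.5)
    q=p[z>mx-8].reshape(-1,3); print(nm,'max',mx.round(1),'top ctr',q.mean(0).round(1),len(q),'ext>20',np.ptp(p[z>20],0).round(1))
# side-view extents of the steel weights
vv,uu=np.mgrid[0:480,0:640]
PS=bydepth('side',np.c_[uu.ravel(),vv.ravel()],ds.ravel()).reshape(480,640,3)
for nm,(u0,v0,u1,v1) in dict(big=(412,133,440,178),small=(425,163,443,194),brass=(360,182,380,210)).items():
    p=PS[v0:v1,u0:u1]; m=p[...,2]>6; q=p[m]; ws=[r.sum() for r in m]
    print(nm,'zmax',q[:,2].max().round(1),'ctr',q.mean(0).round(1),'row widths',max(ws),'mm/px',np.median(ds[v0:v1,u0:u1][m])/camera_params('side')['camera_matrix'][0][0])
c=np.vstack([cv2.resize(s[120:220,350:450],(600,600),interpolation=3)]); save(c,'c1.png')
c=cv2.resize(im[195:305,265:345],(436,600),interpolation=3); save(c,'c2.png')
E
```

```text
green [134.3 275.1] 138 [492.1 328.5  66. ] depthZ [491.1 323.2  80.3]
yellow [329.2 259.7] 572 [533.6 -84.6  20. ] depthZ [535.2 -85.3   4.7]
yellow [312.5 251.6] 867 [551.5 -46.8  20. ] depthZ [553.3 -47.    4.6]
yellow [303.6 268.7] 502 [513.  -27.4  20. ] depthZ [514.3 -27.2   4.4]
blue [364.3 163.6] 126 [ 754.5 -163.6   33. ] depthZ [ 730.  -154.   108.6]
blue [322.1 251.4] 50 [550.7 -68.1  33. ] depthZ [550.1 -67.9  37.9]
blue [303.7 256.9] 49 [538.  -27.4  33. ] depthZ [537.5 -27.5  37.3]
blue [164.6 273.3] 2261 [498.7 275.4  33. ] depthZ [497.  267.5  58.6]
big max 85.0 top ctr [ 606.7 -415.4  107.9] 108 ext>20 [ 198.9  406.6 1021. ]
small max 62.9 top ctr [ 553.9 -374.4   91.7] 60 ext>20 [ 141.2  360.9 1021.6]
brass max 52.6 top ctr [ 596.1 -218.4  188.2] 14 ext>20 [ 205.   222.6 1021.2]
bottle max 112.0 top ctr [ 725.8 -151.9  122.5] 135 ext>20 [ 329.6  145.6 1021.2]
pan max 85.7 top ctr [648.2 263.4  88.1] 2968 ext>20 [309.8 394.9 992.1]
big zmax 869.3 ctr [ 590.9 -401.1   55.2] row widths 22 mm/px 2.2306890509501343
small zmax 869.3 ctr [ 559.6 -381.6   35.7] row widths 14 mm/px 2.186952406852348
brass zmax 869.3 ctr [ 611.5 -231.7   43.1] row widths 11 mm/px 2.1384504930020176
```

View pics/c1.png

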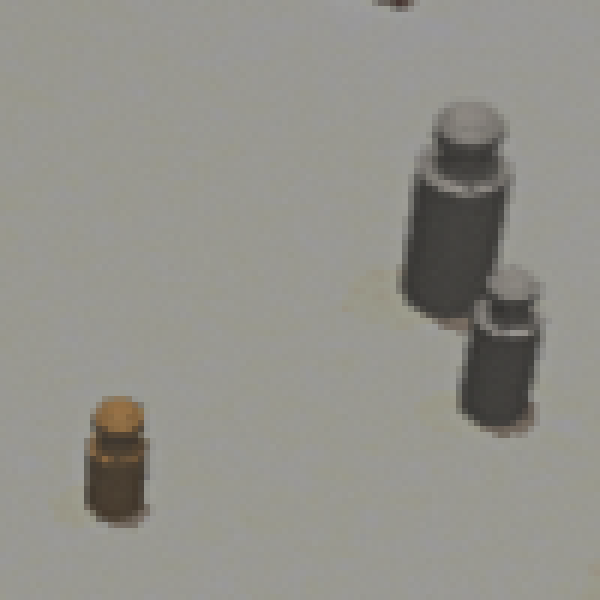

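View pics/c2.png

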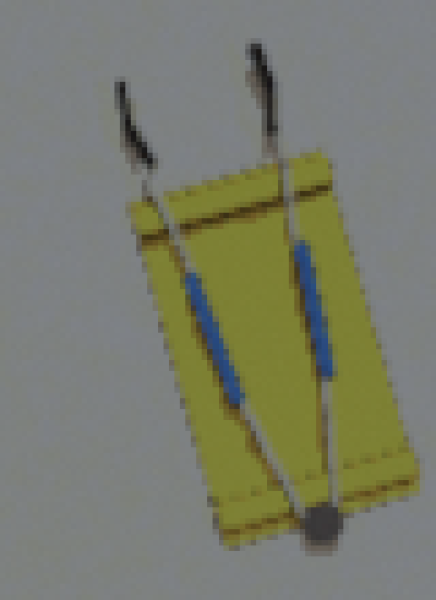

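The small steel weight at (467,249) measures about 61–63 mm tall and 26–30 mm wide. The big one is about 85 mm tall, so it's a decoy. In the side crop the tall one is at (468,210) and the chosen one at (503,345). The tongs crop shows the jaws at the upper left and the hinge at the bottom, (322,520). Next I'll get precise points from both views.

```bash
cat >> h.py <<'E'
def tri(uvt,uvs):
    o1,d1=ray('top',[uvt]);o2,d2=ray('side',[uvs]);d1=d1[0]/np.linalg.norm(d1);d2=d2[0]/np.linalg.norm(d2)
    A=np.c_[d1,-d2];s=np.linalg.lstsq(A,o2-o1,rcond=None)[0]
    a=o1+d1*s[0];b=o2+d2*s[1];return (a+b)/2,np.linalg.norm(a-b)
E
python3 - <<'E'
from h import *
def blobs(n,lo,hi,box,mn=15):
    im,_=load(n);u0,v0,u1,v1=box
    m=cv2.inRange(cv2.cvtColor(im[v0:v1,u0:u1],cv2.COLOR_RGB2HSV),lo,hi)
    k,l,st,c=cv2.connectedComponentsWithStats(m)
    return [(c[i]+[u0,v0],st[i,4]) for i in range(1,k) if st[i,4]>=mn]
G=((45,120,60),(80,255,255)); B=((100,120,60),(125,255,255))
gt=blobs('top',*G,(120,260,150,292));gs=blobs('side',*G,(155,380,210,425))
print(gt,gs);
g=lambda L:max(L,key=lambda x:x[1])[0]
k=tri(g(gt),g(gs));print('key',k, onplane('top',[g(gt)],68),onplane('side',[g(gs)],68))
bt=sorted(blobs('top',*B,(290,230,340,280)),key=lambda x:x[0][0]);bs=sorted(blobs('side',*B,(300,240,360,285)),key=lambda x:-x[0][1])
print(bt,bs)
for a,b in zip(bt,bs): print('handle',tri(a[0],b[0]),onplane('top',[a[0]],38))
# hinge
im,_=load('top')
for n,box in(('top',(310,280,335,300)),('side',(355,265,385,295))):
    im,_=load(n);u0,v0,u1,v1=box;c=im[v0:v1,u0:u1].astype(int);m=((c.max(2)-c.min(2)<25)&(c.max(2)<95)).astype(np.uint8)
    k2,l,st,cc=cv2.connectedComponentsWithStats(m);i=1+st[1:,4].argmax();p=cc[i]+[u0,v0];print('hinge',n,p,st[i,4],onplane(n,[p],42))
# black jaws in top
im,_=load('top');c=im[195:230,280:320].astype(int);m=(c.max(2)<60).astype(np.uint8)
k2,l,st,cc=cv2.connectedComponentsWithStats(m)
for i in range(1,k2):
    if st[i,4]>8:print('jaw',cc[i]+[280,195],st[i,4],onplane('top',[cc[i]+[280,195]],38))
# pan via depth + brightness ellipse
for n,box in(('top',(122,155,215,250)),('side',(90,265,215,375))):
    im,d=load(n);u0,v0,u1,v1=box
    vv,uu=np.mgrid[v0:v1,u0:u1];P=bydepth(n,np.c_[uu.ravel(),vv.ravel()],d[v0:v1,u0:u1].ravel())
    q=P[(P[:,2]>74)&(P[:,2]<90)]; 
    mx=(np.percentile(q[:,:2],1,axis=0)+np.percentile(q[:,:2],99,axis=0))/2
    print('pan',n,q.mean(0),mx,np.ptp(q,axis=0))
# weight: valid depth pixels
for n,box in(('top',(457,238,478,258)),('side',(425,163,443,194)),('top',(472,208,500,238)),('side',(412,133,440,165)),('top',(393,210,413,230))):
    im,d=load(n);u0,v0,u1,v1=box
    vv,uu=np.mgrid[v0:v1,u0:u1];D=d[v0:v1,u0:u1].ravel();P=bydepth(n,np.c_[uu.ravel(),vv.ravel()],D)
    q=P[(P[:,2]>8)&(D>0)];t=q[q[:,2]>q[:,2].max()-10]
    print('w',n,'mid',((q.min(0)+q.max(0))/2).round(1),np.ptp(q,axis=0).round(1),'top',t.mean(0).round(1),len(t))
E
```

```text
[(array([134.49305556, 275.08333333]), np.int32(144))] [(array([180.13135593, 399.94491525]), np.int32(236))]
key (array([492.02047705, 324.68127351,  76.58578466]), np.float64(1.5280540044043864)) [[492.02502772 327.30217513  68.        ]] [[497.59070509 323.62685272  68.        ]]
[(array([303.69387755, 256.89795918]), np.int32(49)), (array([322.1 , 251.38]), np.int32(50))] [(array([325.28571429, 269.81632653]), np.int32(49)), (array([335.32, 254.5 ]), np.int32(50))]
handle (array([537.87599628, -27.24893929,  36.09956285]), np.float64(0.6582213723274529)) [[537.41387522 -27.47213511  38.        ]]
handle (array([550.54400899, -67.69298633,  36.60743612]), np.float64(0.8083310866717893)) [[550.05959696 -67.90131308  38.        ]]
hinge top [323.56 290.74] 50 [[463.75363541 -71.49185225  42.        ]]
hinge side [365.45026178 278.28272251] 191 [[467.38549454 -60.37866573  42.        ]]
jaw [313.07407407 209.81481481] 27 [[643.47293261 -47.08306235  38.        ]]
jaw [289.61111111 220.38888889] 18 [[618.73041327   4.9290156   38.        ]]
pan top [649.63708287 265.93104226  80.05194734] [650.18266351 265.79383966] [138.34849066 136.68964909  11.82129529]
pan side [646.8204368  270.63987566  81.60176715] [648.81153498 268.91729696] [139.71317095 140.38501677  12.04939618]
w top mid [ 557.9 -384.8   36.3] [24.4 23.2 53.2] top [ 557.9 -385.8   58.7] 61
w side mid [ 573.2 -399.7   37.2] [58.5 63.7 57.8] top [ 556.8 -382.2   59.3] 40
w top mid [ 611.1 -425.6   47.2] [33.5 33.  78. ] top [ 611.8 -426.2   81.2] 106
w side mid [ 610.2 -422.4   50.2] [35.2 35.2 73.2] top [ 610.  -421.6   81.2] 77
w top mid [ 624.3 -248.8   28. ] [19.2 18.4 39.4] top [ 625.1 -249.5   42.7] 54
```

servo_tool(motion=[{"travel": [-0.14,0.07,0],"rot": [0,0,0],"hand": 0},{"travel": [-0.14,0.07,0],"rot": [0,0,0],"hand": 0},{"travel": [-0.14,0.07,0],"rot": [0,0,0],"hand": 0},{"travel": [-0.14,0.07,0],"rot": [0,0,0],"hand": 0},{"travel": [-0.14,0.07,0],"rot": [0,0,0],"hand": 0},{"travel": [-0.14,0.07,0],"rot": [0,0,0],"hand": 0},{"travel": [-0.14,0.07,0],"rot": [0,0,0],"hand": 0},{"travel": [-0.14,0.07,0],"rot": [0,0,0],"hand": 0},{"travel": [-0.14,0.07,0],"rot": [0,0,0],"hand": 0},{"travel": [-0.14,0.07,0],"rot": [0,0,0],"hand": 0}])

```text
clock: 0.93
position: [461.2, -334.5, 231.0]
ee_rot: [-0.139, 0.99, 0.0, -0.0]
contact_force: [0.4, -1.3, -0.6]
gripper_width: 0.1
grasp_force: 0.0
```

servo_tool(motion=[{"travel": [-0.05,0.15,0],"rot": [0,0,0],"hand": 0},{"travel": [-0.05,0.15,0],"rot": [0,0,0],"hand": 0},{"travel": [-0.05,0.15,0],"rot": [0,0,0],"hand": 0},{"travel": [-0.05,0.15,0],"rot": [0,0,0],"hand": 0},{"travel": [-0.05,0.15,0],"rot": [0,0,0],"hand": 0},{"travel": [-0.05,0.15,0],"rot": [0,0,0],"hand": 0},{"travel": [-0.05,0.15,0],"rot": [0,0,0],"hand": 0},{"travel": [-0.05,0.15,0],"rot": [0,0,0],"hand": 0},{"travel": [-0.05,0.15,0],"rot": [0,0,0],"hand": 0},{"travel": [-0.05,0.15,0],"rot": [0,0,0],"hand": 0}])

```text
clock: 1.77
position: [476.6, 60.5, 231.2]
ee_rot: [-0.139, 0.99, 0.0, -0.0]
contact_force: [0.2, -0.4, -0.4]
gripper_width: 0.2
grasp_force: 0.0
```

servo_tool(motion=[{"travel": [-0.05,0.143,0],"rot": [0,0,0],"hand": 0},{"travel": [-0.05,0.143,0],"rot": [0,0,0],"hand": 0},{"travel": [-0.05,0.143,0],"rot": [0,0,0],"hand": 0},{"travel": [-0.05,0.143,0],"rot": [0,0,0],"hand": 0},{"travel": [-0.05,0.143,0],"rot": [0,0,0],"hand": 0},{"travel": [-0.05,0.143,0],"rot": [0,0,0],"hand": 0},{"travel": [-0.05,0.143,0],"rot": [0,0,0],"hand": 0},{"travel": [0,0,0.15],"rot": [0,0,0],"hand": 0},{"travel": [0,0,0.15],"rot": [0,0,0],"hand": 0},{"travel": [0,0,0.15],"rot": [0,0,0],"hand": 0}])

```text
clock: 2.6
position: [492.1, 324.2, 117.4]
ee_rot: [-0.14, 0.99, 0.0, 0.0]
contact_force: [0.4, 1.2, -0.5]
gripper_width: -0.2
grasp_force: 0.0
```

servo_tool(motion=[{"travel": [0,0,0.04],"rot": [0,0,0],"hand": 0},{"travel": [0,0,0.04],"rot": [0,0,0],"hand": 0},{"travel": [0,0,0],"rot": [0,0,0],"hand": 0},{"travel": [0,0,0],"rot": [0,0,0],"hand": 0},{"travel": [0,0,0],"rot": [0,0,0],"hand": 0}])

```text
clock: 3.02
position: [493.9, 324.3, 101.2]
ee_rot: [-0.139, 0.99, 0.001, 0.002]
contact_force: [0.1, -0.2, 0.3]
gripper_width: 0.1
grasp_force: 0.0
```

```bash
python3 - <<'E'
from h import *
p=sensors.read_state()['position'];print(p)
im,d=grab('side'); t,_=grab('top')
a=cv2.resize(im[340:440,130:230],(400,400),interpolation=3);b=cv2.resize(t[230:310,95:175],(400,400),interpolation=3)
save(np.hstack([a,b]),'c3.png')
print(proj('side',[p]),proj('top',[p]))
E
```

```text
[493.87602843 324.27099594 101.17890457]
[[176.93190826 390.79436506]] [[130.01102771 273.06386396]]
```

View pics/c3.png

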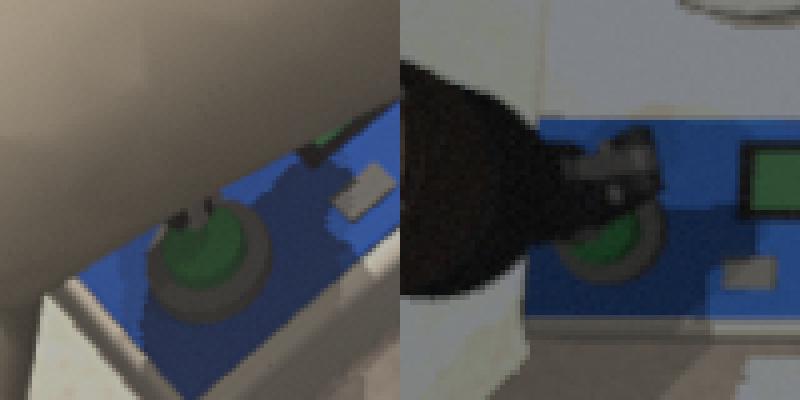

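Side view: the shut fingertips at crop (195,210) stand right above the green key at (205,245), within the key's radius. I'll press now.

servo_tool(motion=[{"travel": [0,0,0.04],"rot": [0,0,0],"hand": 0},{"travel": [0,0,0.04],"rot": [0,0,0],"hand": 0},{"travel": [0,0,0.01],"rot": [0,0,0],"hand": 0},{"travel": [0,0,0.01],"rot": [0,0,0],"hand": 0},{"travel": [0,0,0],"rot": [0,0,0],"hand": 0},{"travel": [0,0,0],"rot": [0,0,0],"hand": 0}])

```text
clock: 3.62
position: [493.1, 323.9, 76.4]
ee_rot: [-0.14, 0.99, 0.0, 0.001]
contact_force: [-4.0, -0.7, 15.5]
gripper_width: 0.0
grasp_force: 7.5
```

servo_tool(motion=[{"travel": [0,0,0.005],"rot": [0,0,0],"hand": 0},{"travel": [0,0,0],"rot": [0,0,0],"hand": 0},{"travel": [0,0,0],"rot": [0,0,0],"hand": 0}])

```text
clock: 3.87
position: [493.2, 323.9, 76.3]
ee_rot: [-0.14, 0.99, 0.0, 0.001]
contact_force: [-6.2, -1.9, 20.7]
gripper_width: 0.1
grasp_force: 10.2
```

```bash
python3 - <<'E'
from h import *
im,d=grab('side');t,_=grab('top')
a=cv2.resize(im[340:440,130:230],(400,400),interpolation=3);b=cv2.resize(t[230:310,95:175],(400,400),interpolation=3)
save(np.hstack([a,b]),'c4.png');print(sensors.read_state()['contact_force'])
E
```

```text
[-6.90046216 -2.28291153 20.47860491]
```

View pics/c4.png

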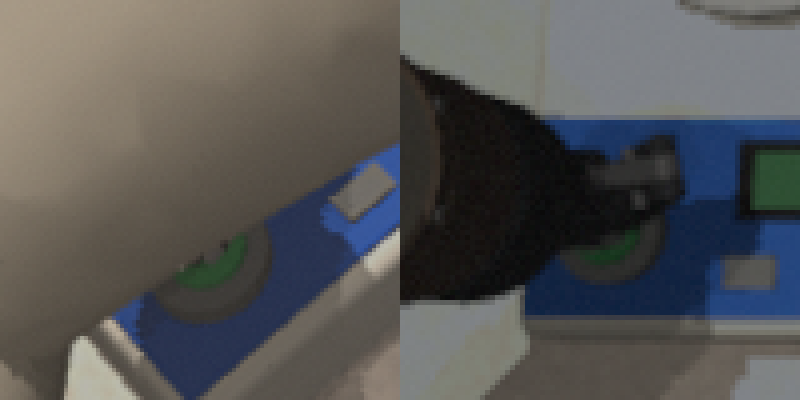

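```bash
python3 - <<'E'
from h import *
b=cv2.cvtColor(cv2.imread('pics/side0.png'),cv2.COLOR_BGR2RGB); im,d=load('side')
for n,i in(('before',b),('now',im)):
    h=cv2.cvtColor(i[380:425,155:210],cv2.COLOR_RGB2HSV); m=cv2.inRange(h,(45,100,30),(85,255,255))
    v,u=np.nonzero(m); print(n,len(v),'umin/max',u.min()+155,u.max()+155,'vmin/max',v.min()+380,v.max()+380,[ (c+155,v[u==c].max()+380) for c in range(15,38,3) if (u==c).any()])
    if n=='now':
        P=bydepth('side',np.c_[u+155,v+380],d[v+380,u+155]);print('greenZ',np.percentile(P[:,2],[10,50,90]))
H=np.c_[np.array([185,190,192]),np.array([418,414,410])];print('housing',bydepth('side',H,d[H[:,1],H[:,0]])[:,2])
# predicted outlines
a=np.linspace(0,2*np.pi,60)
for z in (70,76,82): 
    q=proj('side',np.c_[492+15*np.cos(a),325+15*np.sin(a),0*a+z]);print(z,q.min(0).round(1),q.max(0).round(1))
E
```

```text
before 272 umin/max 171 190 vmin/max 392 409 [(173, np.int64(407)), (176, np.int64(408)), (179, np.int64(409)), (182, np.int64(408)), (185, np.int64(407)), (188, np.int64(404))]
now 12 umin/max 178 190 vmin/max 400 410 [(185, np.int64(406)), (188, np.int64(406))]
greenZ [75.1932873  76.15201401 77.58114801]
housing [68.27651807 69.88159247 73.05915079]
70 [171.  393.1] [191.5 411.8]
76 [170.2 391.1] [190.8 409.9]
82 [169.4 389.1] [190.1 408. ]
```

servo_tool(motion=[{"travel": [0,0,-0.04],"rot": [0,0,0],"hand": 0},{"travel": [0,0,-0.04],"rot": [0,0,0],"hand": 0},{"travel": [0,0,-0.04],"rot": [0,0,0],"hand": 0},{"travel": [0,0,-0.02],"rot": [0,0,0],"hand": 0},{"travel": [0,0,0],"rot": [0,0,0],"hand": 0}])

```text
clock: 4.38
position: [493.0, 323.6, 108.6]
ee_rot: [-0.139, 0.99, 0.001, 0.001]
contact_force: [0.9, -0.2, -0.0]
gripper_width: 0.1
grasp_force: 0.0
```

```bash
python3 - <<'E'
from h import *
im,d=grab('side')
h=cv2.cvtColor(im[380:425,155:210],cv2.COLOR_RGB2HSV); m=cv2.inRange(h,(45,100,30),(85,255,255))
v,u=np.nonzero(m);print(len(v),u.min()+155,u.max()+155,v.min()+380,v.max()+380)
P=bydepth('side',np.c_[u+155,v+380],d[v+380,u+155]);print('greenZ',np.percentile(P[:,2],[10,50,90]))
print(sensors.read_state()['position'],sensors.read_state()['contact_force'])
E
```

```text
101 174 189 392 408
greenZ [80.62285154 82.57322833 84.65903562]
[492.57520363 323.321727   107.70718327] [ 0.50051752  0.49977417 -0.27179537]
```

Depth puts the key at 76.2 mm while pressed and 82.6 mm after release, so it went fully down and sprang back. On to the tongs.

servo_tool(motion=[{"travel": [0,0,-0.15],"rot": [0,0,0],"hand": 0},{"travel": [0,0,-0.15],"rot": [0,0,0],"hand": 0},{"travel": [0.021,-0.15,0],"rot": [0,0,0],"hand": 1},{"travel": [0.021,-0.15,0],"rot": [0,0,0],"hand": 1},{"travel": [0.021,-0.15,0],"rot": [0,0,0],"hand": 1},{"travel": [0.021,-0.15,0],"rot": [0,0,0],"hand": 1},{"travel": [0.021,-0.15,0],"rot": [0,0,0],"hand": 1},{"travel": [0.021,-0.15,0],"rot": [0,0,0],"hand": 1},{"travel": [0.021,-0.15,0],"rot": [0,0,0],"hand": 1},{"travel": [0.021,-0.15,0],"rot": [0,0,-0.003],"hand": 1}])

```text
clock: 5.27
position: [534.1, 21.5, 181.8]
ee_rot: [-0.148, 0.989, -0.0, -0.001]
contact_force: [1.1, -0.1, 0.5]
gripper_width: 85.6
grasp_force: 0.0
```

servo_tool(motion=[{"travel": [0.021,-0.14,0],"rot": [0,0,0],"hand": 1},{"travel": [0.021,-0.14,0],"rot": [0,0,0],"hand": 1},{"travel": [0,0,0.12],"rot": [0,0,0],"hand": 1},{"travel": [0,0,0.12],"rot": [0,0,0],"hand": 1},{"travel": [0,0,0.12],"rot": [0,0,0],"hand": 1},{"travel": [0,0,0],"rot": [0,0,0],"hand": 1},{"travel": [0,0,0],"rot": [0,0,0],"hand": 1},{"travel": [0,0,0],"rot": [0,0,0],"hand": 1}])

```text
clock: 5.93
position: [546.2, -46.5, 93.6]
ee_rot: [-0.149, 0.989, -0.0, 0.001]
contact_force: [0.3, 0.1, 0.3]
gripper_width: 85.2
grasp_force: 0.0
```

servo_tool(motion=[{"travel": [0.008,0,0.1],"rot": [0,0,0],"hand": 1},{"travel": [0,0,0.1],"rot": [0,0,0],"hand": 1},{"travel": [0,0,0.08],"rot": [0,0,0],"hand": 1},{"travel": [0,0,0.04],"rot": [0,0,0],"hand": 1},{"travel": [0,0,0],"rot": [0,0,0],"hand": 1},{"travel": [0,0,0],"rot": [0,0,0],"hand": 1},{"travel": [0,0,0],"rot": [0,0,0],"hand": 0.7},{"travel": [0,0,0],"rot": [0,0,0],"hand": 0.6},{"travel": [0,0,0],"rot": [0,0,0],"hand": 0.6}])

```text
clock: 6.68
position: [544.2, -47.1, 13.9]
ee_rot: [-0.148, 0.989, 0.0, 0.001]
contact_force: [-1.0, -0.2, -0.5]
gripper_width: 52.0
grasp_force: 0.0
```

servo_tool(motion=[{"travel": [0,0,0],"rot": [0,0,0],"hand": 0.55},{"travel": [0,0,0],"rot": [0,0,0],"hand": 0.53},{"travel": [0,0,0],"rot": [0,0,0],"hand": 0.52},{"travel": [0,0,0],"rot": [0,0,0],"hand": 0.51},{"travel": [0,0,0],"rot": [0,0,0],"hand": 0.51},{"travel": [0,0,0],"rot": [0,0,0],"hand": 0.51}])

```text
clock: 7.18
position: [544.9, -47.1, 14.7]
ee_rot: [-0.149, 0.989, -0.0, 0.002]
contact_force: [-1.4, 1.2, 7.7]
gripper_width: 43.7
grasp_force: 7.6
```

servo_tool(motion=[{"travel": [0,0,-0.03],"rot": [0,0,0],"hand": 0.51},{"travel": [0,0,-0.05],"rot": [0,0,0],"hand": 0.51},{"travel": [0,0,-0.07],"rot": [0,0,0],"hand": 0.51},{"travel": [0,0,-0.08],"rot": [0,0,0],"hand": 0.51},{"travel": [0,0,-0.08],"rot": [0,0,0],"hand": 0.51},{"travel": [0,0,-0.07],"rot": [0,0,0],"hand": 0.51},{"travel": [0,0,-0.05],"rot": [0,0,0],"hand": 0.51},{"travel": [0,0,-0.03],"rot": [0,0,0],"hand": 0.51},{"travel": [0,0,0],"rot": [0,0,0],"hand": 0.51},{"travel": [0,0,0],"rot": [0,0,0],"hand": 0.51}])

```text
clock: 8.02
position: [543.0, -47.2, 127.5]
ee_rot: [-0.148, 0.989, 0.0, 0.0]
contact_force: [0.0, 0.8, -1.5]
gripper_width: 43.3
grasp_force: 4.4
```

```bash
python3 - <<'E'
from h import *
im,d=grab('side'); t,_=grab('top'); p=sensors.read_state()['position'];print(p,proj('side',[p]),proj('top',[p]))
u,v=proj('side',[p])[0].astype(int);a=cv2.resize(im[v-75:v+75,u-110:u+40],(400,400),interpolation=3)
u2,v2=proj('top',[p])[0].astype(int);b=cv2.resize(t[v2-70:v2+50,u2-60:u2+60],(400,400),interpolation=3)
print(u-110,v-75,u2-60,v2-70)
save(np.hstack([a,b]),'c5.png')
E
```

```text
[542.47374137 -47.33128626 126.51217926] [[330.91275479 229.58364029]] [[313.31189369 249.75745692]]
220 154 253 179
```

View pics/c5.png

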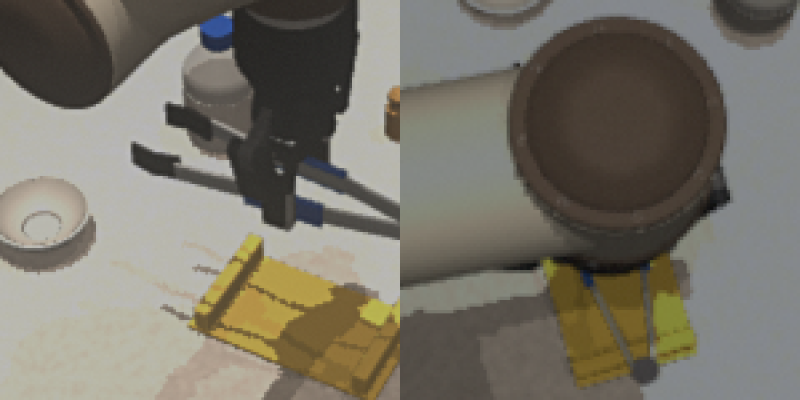

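The side crop shows the tongs held level and clear of the rest, with the jaws open at (165–190,115–155). Next I'll carry them toward the weight.

servo_tool(motion=[{"travel": [0.028,-0.05,0],"rot": [0,0,0],"hand": 0.51},{"travel": [0.056,-0.1,0],"rot": [0,0,0],"hand": 0.51},{"travel": [0.056,-0.1,0],"rot": [0,0,0],"hand": 0.51},{"travel": [0.068,-0.12,0],"rot": [0,0,0],"hand": 0.51},{"travel": [0.074,-0.13,0],"rot": [0,0,0],"hand": 0.51},{"travel": [0.074,-0.13,0],"rot": [0,0,0],"hand": 0.51},{"travel": [0.068,-0.12,0],"rot": [0,0,0],"hand": 0.51},{"travel": [0.056,-0.1,0],"rot": [0,0,0],"hand": 0.51},{"travel": [0.056,-0.1,0],"rot": [0,0,0],"hand": 0.51},{"travel": [0.028,-0.05,0],"rot": [0,0,0],"hand": 0.51}])

```text
clock: 8.95
position: [480.3, -330.1, 126.0]
ee_rot: [-0.147, 0.989, 0.001, -0.001]
contact_force: [1.1, 0.4, -0.0]
gripper_width: 43.6
grasp_force: 4.4
```

servo_tool(motion=[{"travel": [0,0,0],"rot": [0,0,0.01],"hand": 0.51},{"travel": [0,0,0],"rot": [0,0,0.017],"hand": 0.51},{"travel": [0,0,0],"rot": [0,0,0.018],"hand": 0.51},{"travel": [0,0,0],"rot": [0,0,0.018],"hand": 0.51},{"travel": [0,0,0],"rot": [0,0,0.018],"hand": 0.51},{"travel": [0,0,0],"rot": [0,0,0.018],"hand": 0.51},{"travel": [0,0,0],"rot": [0,0,0.018],"hand": 0.51},{"travel": [0,0,0],"rot": [0,0,0.018],"hand": 0.51},{"travel": [0,0,0],"rot": [0,0,0.012],"hand": 0.51},{"travel": [0,0,0],"rot": [0,0,0],"hand": 0.51}])

```text
clock: 9.78
position: [481.2, -327.3, 126.2]
ee_rot: [0.309, 0.951, 0.0, -0.001]
contact_force: [-0.0, 0.7, -0.9]
gripper_width: 43.7
grasp_force: 4.4
```

```bash
python3 - <<'E'
from h import *
im,d=grab('side'); t,dt=grab('top'); s=sensors.read_state();p=s['position'];print(p,s['ee_rot'],s['gripper_width'],s['grasp_force'])
u,v=proj('side',[p])[0].astype(int);u2,v2=proj('top',[p])[0].astype(int)
o=[max(0,u-75),max(0,v-75),u2-60,v2-75];print(o)
a=cv2.resize(im[o[1]:o[1]+150,o[0]:o[0]+150],(400,400),interpolation=3)
b=cv2.resize(t[o[3]:o[3]+120,o[2]:o[2]+120],(400,400),interpolation=3)
save(np.hstack([a,b]),'c6.png')
E
```

```text
[ 481.41304307 -327.40074781  126.54624687] [ 3.06984801e-01  9.51713910e-01  9.52973656e-05 -9.77671058e-04] 43.63807333253429 4.397661883413093
[np.int64(377), np.int64(95), np.int64(392), np.int64(206)]
```

View pics/c6.png

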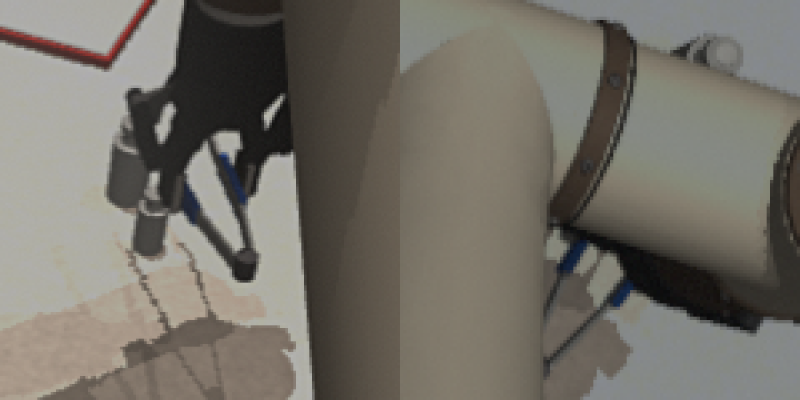

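```bash
python3 - <<'E'
from h import *
print(tri([555.8,315],[468.5,193.6]))
# blue handle blobs
for n,box in(('top',(550,270,590,305)),('side',(440,145,475,185))):
    im,d=load(n);u0,v0,u1,v1=box
    m=cv2.inRange(cv2.cvtColor(im[v0:v1,u0:u1],cv2.COLOR_RGB2HSV),(100,110,40),(125,255,255));k,l,st,c=cv2.connectedComponentsWithStats(m)
    for i in range(1,k):
        if st[i,4]>8:
            v,u=np.nonzero(l==i);dd=d[v+v0,u+u0];P=bydepth(n,np.c_[u+u0,v+v0],dd);print(n,c[i]+[u0,v0],st[i,4],np.median(P,0).round(1))
    hp={'top':(555,315),'side':(468,193)}[n]
    q=d[hp[1]-1:hp[1]+2,hp[0]-1:hp[0]+2];print('hinge',bydepth(n,[hp],[np.median(q)]))
E
```

```text
(array([ 466.37386023, -543.65628268,  -29.44723908]), np.float64(167.9798498274214))
hinge [[ 414.31757657 -601.3041705    -0.81639842]]
side [464.25581395 161.69767442] 43 [ 467.7 -339.8  150.1]
side [448.6 169.3] 10 [ 474.8 -299.8  149. ]
hinge [[ 411.30379803 -270.97334349  149.71590169]]
```

servo_tool(motion=[{"travel": [0,-0.005,0.03],"rot": [0,0,0],"hand": 0.51},{"travel": [0,0,0.06],"rot": [0,0,0],"hand": 0.51},{"travel": [0,0,0.06],"rot": [0,0,0],"hand": 0.51},{"travel": [0,0,0.05],"rot": [0,0,0],"hand": 0.51},{"travel": [0,0,0.02],"rot": [0,0,0],"hand": 0.51},{"travel": [0,0,0],"rot": [0,0,0],"hand": 0.51},{"travel": [0,0,0],"rot": [0,0,0],"hand": 0.51}])

```text
clock: 10.47
position: [481.1, -328.7, 72.4]
ee_rot: [0.308, 0.952, -0.0, -0.0]
contact_force: [-0.5, -0.3, 0.1]
gripper_width: 43.5
grasp_force: 4.4
```

```bash
python3 - <<'E'
from h import *
im,d=grab('side'); t,dt=grab('top'); s=sensors.read_state();p=s['position'];print(p,s['contact_force'])
a=cv2.resize(im[130:230,390:490],(400,400),interpolation=3)
b=cv2.resize(t[190:310,410:530],(400,400),interpolation=3)
save(np.hstack([a,b]),'c7.png')
E
```

```text
[ 481.69028884 -328.91301777   73.30565382] [ 0.16109369 -0.39159922  0.01502365]
```

View pics/c7.png

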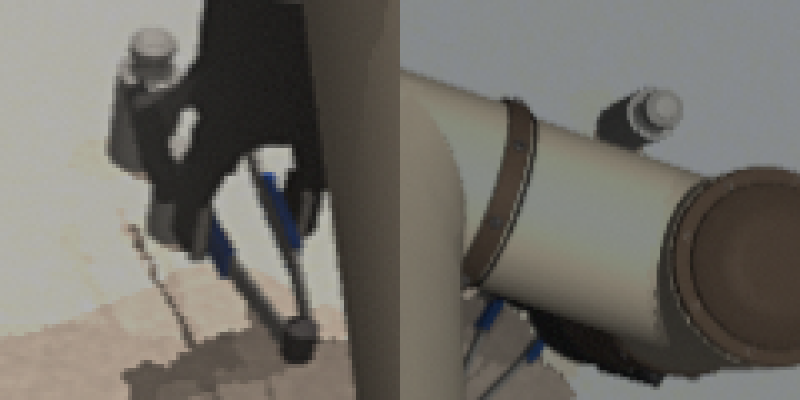

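The arm hides the jaws in both views; the big weight is untouched at crop (155,45). I'll lower in steps and watch the force.

servo_tool(motion=[{"travel": [0,0,0.02],"rot": [0,0,0],"hand": 0.51},{"travel": [0,0,0.02],"rot": [0,0,0],"hand": 0.51},{"travel": [0,0,0.02],"rot": [0,0,0],"hand": 0.51},{"travel": [0,0,0.02],"rot": [0,0,0],"hand": 0.51},{"travel": [0,0,0.02],"rot": [0,0,0],"hand": 0.51},{"travel": [0,0,0],"rot": [0,0,0],"hand": 0.51}])

```text
clock: 11.07
position: [480.3, -328.3, 46.1]
ee_rot: [0.308, 0.951, 0.0, -0.001]
contact_force: [0.4, 0.1, -1.2]
gripper_width: 43.2
grasp_force: 4.4
```

servo_tool(motion=[{"travel": [0,0,0.02],"rot": [0,0,0],"hand": 0.51},{"travel": [0,0,0.02],"rot": [0,0,0],"hand": 0.51},{"travel": [0,0,0.02],"rot": [0,0,0],"hand": 0.51},{"travel": [0,0,0],"rot": [0,0,0],"hand": 0.51},{"travel": [0,0,0],"rot": [0,0,0],"hand": 0.51}])

```text
clock: 11.48
position: [480.9, -328.5, 32.1]
ee_rot: [0.308, 0.951, -0.0, -0.0]
contact_force: [-0.3, -0.2, -1.3]
gripper_width: 43.6
grasp_force: 4.4
```

servo_tool(motion=[{"travel": [0,0,0.02],"rot": [0,0,0],"hand": 0.51},{"travel": [0,0,0.02],"rot": [0,0,0],"hand": 0.51},{"travel": [0,0,0.02],"rot": [0,0,0],"hand": 0.51},{"travel": [0,0,0.02],"rot": [0,0,0],"hand": 0.51},{"travel": [0,0,0.01],"rot": [0,0,0],"hand": 0.51},{"travel": [0,0,0],"rot": [0,0,0],"hand": 0.51},{"travel": [0,0,0],"rot": [0,0,0],"hand": 0.51}])

```text
clock: 12.07
position: [481.0, -328.6, 9.8]
ee_rot: [0.308, 0.951, -0.0, -0.0]
contact_force: [-0.1, 0.6, -1.2]
gripper_width: 43.9
grasp_force: 4.4
```

Nothing touched. Now I'll close the jaws gradually.

servo_tool(motion=[{"travel": [0,0,0],"rot": [0,0,0],"hand": 0.48},{"travel": [0,0,0],"rot": [0,0,0],"hand": 0.46},{"travel": [0,0,0],"rot": [0,0,0],"hand": 0.44},{"travel": [0,0,0],"rot": [0,0,0],"hand": 0.42},{"travel": [0,0,0],"rot": [0,0,0],"hand": 0.4},{"travel": [0,0,0],"rot": [0,0,0],"hand": 0.38},{"travel": [0,0,0],"rot": [0,0,0],"hand": 0.36},{"travel": [0,0,0],"rot": [0,0,0],"hand": 0.33},{"travel": [0,0,0],"rot": [0,0,0],"hand": 0.3},{"travel": [0,0,0],"rot": [0,0,0],"hand": 0.3}])

```text
clock: 12.9
position: [481.1, -328.8, 10.3]
ee_rot: [0.308, 0.951, -0.0, 0.0]
contact_force: [-1.9, -1.8, 1.2]
gripper_width: 33.0
grasp_force: 59.4
```

servo_tool(motion=[{"travel": [0,0,0],"rot": [0,0,0],"hand": 0.2},{"travel": [0,0,0],"rot": [0,0,0],"hand": 0.1},{"travel": [0,0,0],"rot": [0,0,0],"hand": 0.1},{"travel": [0,0,0],"rot": [0,0,0],"hand": 0.1},{"travel": [0,0,0],"rot": [0,0,0],"hand": 0.1}])

```text
clock: 13.32
position: [481.1, -328.8, 10.2]
ee_rot: [0.308, 0.951, -0.0, 0.0]
contact_force: [-1.6, -2.5, 2.0]
gripper_width: 32.8
grasp_force: 59.5
```

servo_tool(motion=[{"travel": [0,0,-0.01],"rot": [0,0,0],"hand": 0.1},{"travel": [0,0,-0.02],"rot": [0,0,0],"hand": 0.1},{"travel": [0,0,-0.04],"rot": [0,0,0],"hand": 0.1},{"travel": [0,0,-0.06],"rot": [0,0,0],"hand": 0.1},{"travel": [0,0,-0.08],"rot": [0,0,0],"hand": 0.1},{"travel": [0,0,-0.1],"rot": [0,0,0],"hand": 0.1},{"travel": [0,0,-0.1],"rot": [0,0,0],"hand": 0.1},{"travel": [0,0,-0.1],"rot": [0,0,0],"hand": 0.1},{"travel": [0,0,-0.06],"rot": [0,0,0],"hand": 0.1},{"travel": [0,0,-0.03],"rot": [0,0,0],"hand": 0.1}])

```text
clock: 14.15
position: [482.1, -328.7, 163.3]
ee_rot: [0.307, 0.952, -0.0, 0.002]
contact_force: [0.3, 0.1, -2.9]
gripper_width: 33.0
grasp_force: 59.9
```

servo_tool(motion=[{"travel": [0,0,0],"rot": [0,0,0],"hand": 0.1},{"travel": [0,0,0],"rot": [0,0,0],"hand": 0.1},{"travel": [0,0,0],"rot": [0,0,0],"hand": 0.1}])

```text
clock: 14.4
position: [480.1, -327.9, 158.4]
ee_rot: [0.308, 0.951, 0.0, -0.002]
contact_force: [0.2, -0.5, -4.4]
gripper_width: 33.3
grasp_force: 59.9
```

```bash
python3 - <<'E'
from h import *
im,d=grab('side'); s=sensors.read_state();p=s['position'];print(p,s['contact_force'],s['wrist_torque'])
w=p+[76,-55,0];u,v=proj('side',[w])[0].astype(int);print(u,v)
a=cv2.resize(im[max(0,v-60):v+90,u-75:u+75],(600,600),interpolation=3);save(a,'c8.png')
E
```

```text
[ 480.08422617 -328.05178137  158.28884743] [ 0.01671093  0.11992264 -3.32206091] [ 0.095667    0.22056176 -0.01846132]
441 129
```

View pics/c8.png

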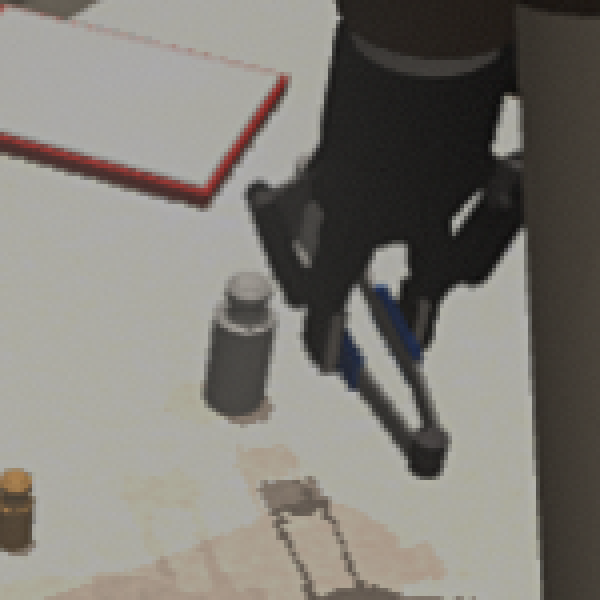

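The bench spot beside the big weight (240,345) is empty, and the shadow and wrist load show the steel weight hanging in the jaws. I'll turn back, then carry it.

servo_tool(motion=[{"travel": [0,0,0],"rot": [0,0,-0.007],"hand": 0.1},{"travel": [0,0,0],"rot": [0,0,-0.014],"hand": 0.1},{"travel": [0,0,0],"rot": [0,0,-0.018],"hand": 0.1},{"travel": [0,0,0],"rot": [0,0,-0.018],"hand": 0.1},{"travel": [0,0,0],"rot": [0,0,-0.018],"hand": 0.1},{"travel": [0,0,0],"rot": [0,0,-0.018],"hand": 0.1},{"travel": [0,0,0],"rot": [0,0,-0.018],"hand": 0.1},{"travel": [0,0,0],"rot": [0,0,-0.018],"hand": 0.1},{"travel": [0,0,0],"rot": [0,0,-0.012],"hand": 0.1},{"travel": [0,0,0],"rot": [0,0,-0.006],"hand": 0.1}])

```text
clock: 15.28
position: [480.4, -328.4, 158.4]
ee_rot: [-0.15, 0.989, 0.001, -0.001]
contact_force: [0.0, 0.8, -3.9]
gripper_width: 32.6
grasp_force: 59.8
```

servo_tool(motion=[{"travel": [-0.012,0.0255,0],"rot": [0,0,0],"hand": 0.1},{"travel": [-0.024,0.051,0],"rot": [0,0,0],"hand": 0.1},{"travel": [-0.036,0.0765,0],"rot": [0,0,0],"hand": 0.1},{"travel": [-0.04,0.085,0],"rot": [0,0,0],"hand": 0.1},{"travel": [-0.04,0.085,0],"rot": [0,0,0],"hand": 0.1},{"travel": [-0.04,0.085,0],"rot": [0,0,0],"hand": 0.1},{"travel": [-0.04,0.085,0],"rot": [0,0,0],"hand": 0.1},{"travel": [-0.04,0.085,0],"rot": [0,0,0],"hand": 0.1},{"travel": [-0.04,0.085,0],"rot": [0,0,0],"hand": 0.1},{"travel": [-0.04,0.085,0],"rot": [0,0,0],"hand": 0.1}])

```text
clock: 16.12
position: [509.8, -122.5, 159.2]
ee_rot: [-0.148, 0.989, 0.0, -0.001]
contact_force: [0.5, 0.4, -2.3]
gripper_width: 32.6
grasp_force: 59.9
```

servo_tool(motion=[{"travel": [-0.04,0.085,0],"rot": [0,0,0],"hand": 0.1},{"travel": [-0.04,0.085,0],"rot": [0,0,0],"hand": 0.1},{"travel": [-0.04,0.085,0],"rot": [0,0,0],"hand": 0.1},{"travel": [-0.04,0.085,0],"rot": [0,0,0],"hand": 0.1},{"travel": [-0.04,0.085,0],"rot": [0,0,0],"hand": 0.1},{"travel": [-0.04,0.085,0],"rot": [0,0,0],"hand": 0.1},{"travel": [-0.04,0.085,0],"rot": [0,0,0],"hand": 0.1},{"travel": [-0.04,0.085,0],"rot": [0,0,0],"hand": 0.1},{"travel": [-0.04,0.085,0],"rot": [0,0,0],"hand": 0.1},{"travel": [-0.04,0.085,0],"rot": [0,0,0],"hand": 0.1}])

```text
clock: 16.95
position: [542.9, 109.8, 159.2]
ee_rot: [-0.148, 0.989, -0.0, -0.001]
contact_force: [0.5, -0.1, -2.3]
gripper_width: 33.0
grasp_force: 59.9
```

servo_tool(motion=[{"travel": [-0.04,0.085,0],"rot": [0,0,0],"hand": 0.1},{"travel": [-0.04,0.085,0],"rot": [0,0,0],"hand": 0.1},{"travel": [-0.04,0.085,0],"rot": [0,0,0],"hand": 0.1},{"travel": [-0.036,0.0765,0],"rot": [0,0,0],"hand": 0.1},{"travel": [-0.032,0.068,0],"rot": [0,0,0],"hand": 0.1},{"travel": [-0.02,0.0425,0],"rot": [0,0,0],"hand": 0.1},{"travel": [-0.012,0.0255,0],"rot": [0,0,0],"hand": 0.1},{"travel": [-0.004,0.0085,0],"rot": [0,0,0],"hand": 0.1},{"travel": [0,0,0],"rot": [0,0,0],"hand": 0.1},{"travel": [0,0,0],"rot": [0,0,0],"hand": 0.1}])

```text
clock: 17.78
position: [562.1, 237.8, 159.9]
ee_rot: [-0.148, 0.989, -0.0, -0.0]
contact_force: [0.2, -0.4, -3.2]
gripper_width: 33.0
grasp_force: 60.0
```

```bash
python3 - <<'E'
from h import *
im,d=grab('side'); t,dt=grab('top'); s=sensors.read_state();p=s['position'];print(p,s['contact_force'])
a=cv2.resize(im[240:390,70:220],(400,400),interpolation=3)
b=cv2.resize(t[150:250,110:210],(400,400),interpolation=3)
save(np.hstack([a,b]),'c9.png')
E
```

```text
[562.21771763 237.66550064 160.1552816 ] [-0.60636936 -0.42725655 -1.65849583]
```

View pics/c9.png

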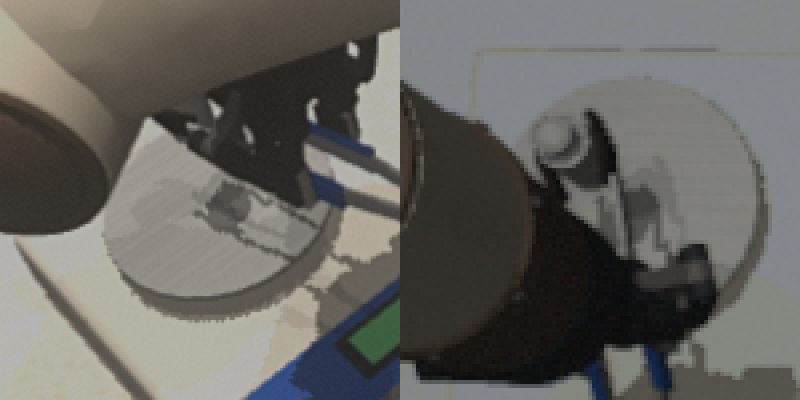

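The top crop shows the weight held in the jaws over the pan, with the knob at crop (558,138), px (149.5,184.5). I'll check its position and tilt by depth.

```bash
python3 - <<'E'
from h import *
t,d=load('top')
u0,v0,u1,v1=141,176,159,198
vv,uu=np.mgrid[v0:v1,u0:u1];P=bydepth('top',np.c_[uu.ravel(),vv.ravel()],d[v0:v1,u0:u1].ravel())
q=P[(P[:,2]>110)]
for lo,hi in((195,230),(188,195),(178,188),(165,178),(150,165)):
    k=q[(q[:,2]>lo)&(q[:,2]<=hi)]
    if len(k): print(lo,hi,len(k),k.mean(0).round(1),((k.min(0)+k.max(0))/2).round(1),np.ptp(k,axis=0).round(1))
np.set_printoptions(linewidth=200);print(P[:,2].reshape(v1-v0,-1).round(0).astype(int))
E
```

```text
195 230 83 [653.2 262.2 206.4] [653.5 263.  202.5] [17.5 17.9 14.7]
188 195 70 [650.2 259.4 191.6] [653.  263.2 191.4] [23.8 24.6  6.1]
178 188 54 [649.  262.7 181.9] [653.  265.1 183.1] [37.9 29.3  9.5]
165 178 27 [643.  263.6 171.6] [649.9 264.3 171.2] [29.5 21.2 12. ]
150 165 9 [642.  263.6 160.5] [642.5 266.2 160.4] [ 3.7 14.9  8.2]
[[  55   57   54   53   58   55   59   81   80   81   82   80   80   82   78   81   79   81]
 [  54   57   59   59   56   58   81   81   81   84   80   80   80   79   78   81   79   79]
 [  55   55   56   57   58   81   81   79   81   83   81   81   82   80   81  180  180  181]
 [  57   55   57   57   77   79  207  207  207   82   82   80   80   79   82   80  180  180]
 [  57   58   56   82  209  206  207  206  205  206  204  190  192  194   79   81  182  179]
 [  58   56   82  203  209  209  207  206  208  208  207  207  192  193  190   79   82  179]
 [  53   80   80  206  208  207  209  209  206  210  208  207  205  190  193  192  183  177]
 [  80   80   82  208  208  206  207  207  208  207  207  204  204  193  195  191  193  179]
 [  80   79   82 
[... 585 characters left out ...]
92  192  190  191  191  191  194  191  182  178]
 [  81   79   81   81  179  182  190  191  192  187  191  192  189  187  188  185  181  177]
 [ 410   80   77 1042  181  178  181  170  188  191  190  191  188  187  180  179  179  174]
 [ 414   76   80   79   78  178  180  177  167  182  180  183  183  181  175  177  175  167]
 [ 417  409   83   80   79  181  183  179  172  162  170  172  171  172  176  171  170  167]
 [ 416  415  394  366   85   76  182  182  176  169   81   80  165  165  169  165  163  160]
 [ 416  416  409  380  370   80  179  180  181  170   82   78   83  158  161  161  159  156]
 [ 418  417  413  397  377  369  356 1042  180  176  166   80   80   82   80  150  149  149]]
```

The knob (z 208) and shoulder (z 192) share the same centre, (653,263), so the weight is upright. It's 4 mm off the pan centre in each axis and its base is about 65 mm clear. I'll centre it and lower by 30 mm.

servo_tool(motion=[{"travel": [0.002,0.005,0.01],"rot": [0,0,0],"hand": 0.1},{"travel": [0.002,0.004,0.02],"rot": [0,0,0],"hand": 0.1},{"travel": [0.002,0.004,0.03],"rot": [0,0,0],"hand": 0.1},{"travel": [0.002,0.004,0.03],"rot": [0,0,0],"hand": 0.1},{"travel": [0.002,0.004,0.02],"rot": [0,0,0],"hand": 0.1},{"travel": [0,0,0.01],"rot": [0,0,0],"hand": 0.1},{"travel": [0,0,0],"rot": [0,0,0],"hand": 0.1},{"travel": [0,0,0],"rot": [0,0,0],"hand": 0.1},{"travel": [0,0,0],"rot": [0,0,0],"hand": 0.1},{"travel": [0,0,0],"rot": [0,0,0],"hand": 0.1}])

```text
clock: 18.72
position: [558.7, 243.1, 130.5]
ee_rot: [-0.148, 0.989, 0.0, 0.0]
contact_force: [0.0, 0.5, -1.7]
gripper_width: 32.8
grasp_force: 60.0
```

servo_tool(motion=[{"travel": [0,0,0],"rot": [0,0,0],"hand": 0.1},{"travel": [0,0,0],"rot": [0,0,0],"hand": 0.1},{"travel": [0,0,0],"rot": [0,0,0],"hand": 0.1},{"travel": [0,0,0],"rot": [0,0,0],"hand": 0.1},{"travel": [0,0,0],"rot": [0,0,0],"hand": 0.1},{"travel": [0,0,0],"rot": [0,0,0],"hand": 0.1}])

```text
clock: 19.22
position: [558.4, 242.9, 130.1]
ee_rot: [-0.148, 0.989, 0.0, 0.0]
contact_force: [-0.0, 0.2, -3.2]
gripper_width: 33.1
grasp_force: 60.0
```

```bash
python3 - <<'E'
from h import *
t,d=grab('top');s=sensors.read_state();print(s['position'],s['contact_force'],abs(s['joint_vel']).max())
u0,v0,u1,v1=135,170,172,205
vv,uu=np.mgrid[v0:v1,u0:u1];P=bydepth('top',np.c_[uu.ravel(),vv.ravel()],d[v0:v1,u0:u1].ravel())
m=(abs(P[:,0]-649)<25)&(abs(P[:,1]-267)<25);q=P[m]
for lo,hi in((168,190),(156,167)):
    k=q[(q[:,2]>lo)&(q[:,2]<=hi)];print(lo,len(k),k.mean(0).round(1),((k.min(0)+k.max(0))/2).round(1),np.ptp(k,axis=0).round(1))
k=q[(q[:,2]>174)&(q[:,2]<190)]; c=np.linalg.lstsq(np.c_[k[:,:2]-k[:,:2].mean(0),np.ones(len(k))],k[:,2],rcond=None)[0];print('top slope',c)
E
```

```text
[558.40952313 242.94184974 130.08146661] [-0.16889757 -0.31039457 -2.85431136] 0.0018566973885146684
168 78 [649.2 268.1 176.4] [650.  268.5 176.5] [18.4 17.8  7.9]
156 64 [646.7 264.6 161.3] [650.5 268.8 161.5] [26.1 22.7 10. ]
top slope [-4.13125750e-02  3.31851694e-03  1.76763209e+02]
```

The knob is at (650,268.5) against the pan centre at (649.5,267). It's still and upright, tilted about 2° at most, with its base at about 116 mm, so about 34 mm above the pan. Handing in.

```bash
python3 -c "
from bench import job_done
print(job_done())"
```

```text
the job is handed in; nothing more can be done
None
```

I pressed the tare key fully down and let it spring back. Then I took the tongs, and they now hold the 61 mm steel weight upright and still, centred over the pan about 34 mm above it; the job is handed in at 19.3 s.

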